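# Seat the angle bracket in the fixture and snap the toggle clamp shut

### The arm

A 6-joint arm with a two-finger parallel gripper is mounted at the origin on the work surface. World frame = base frame: x ahead of the robot, y to its left, z up, the work surface at z = 0. Lengths are in m, angles in rad, forces in N, time in s.
With the tool pointing down it reaches from about 0.425 to 0.95 m from the base axis. Payload 14.7 kg.
Tool frame: the origin (TCP) lies midway between the tips of the shut fingers; the grasp point (between the pads) lies 19 mm behind it; z points along the fingers, y is the direction in which the jaws open and shut (so a half turn about z gives the same grasp; the last joint's range is limited). The gripper opens to 85 mm and grips with 20 to 120 N. Pads are 22 mm wide; open, the fingers measure 114 mm over their backs; the gripper's body (76 mm by 85 mm) begins 54 mm behind the grasp point. The pads swing forward as they close: fully open they stand 13 mm farther back than shut.
Start: joints at [1.289, 0.48, 1.596, -0, 1.065, -0.047], TCP at [0.151, 0.632, 0.231] pointing down, gripper open.
Joint ranges: [-2.75, 2.75], [-0.82, 2.05], [0.23, 2.67], [-1.56, 4.7], [0.09, 2.69], [-2.92, 2.92]. Speed limits (rad/s): [1.89, 1.89, 2.39, 3.01, 3.01, 3.01].

### API

Orientations are given as a 3x3 rotation matrix whose columns are the frame's x, y, z axes.
In Python, from cell import arm gives the robot as it stands. The module is installed in compiled form; this text tells all that it offers. Calls block until the motion is done:
- arm.goto(position, orientation): joint-space move of the TCP to a pose.
- arm.move_l(position, v=0.15, orientation=None, threshold=None): straight line of the TCP; orientation=None keeps the orientation; v is the mean speed in m/s. With threshold (N) it stops when the force on the tool has changed by that much, and returns True; else False.
- arm.move_j(angles): joint-space move.
- arm.gripper_open() and arm.grab(force=None): open the fingers fully, or close them until they stop; force is the grip in N (None keeps the last).
- arm.dwell(seconds).
- arm.ik(position, orientation): joint angles nearest the present ones, or None.
- arm.capture(name): name is "scene" or "top"; returns a dict with "color" (420x560x3 uint8, blue, green, red), "fx", "fy", "cx", "cy" (pixels), "dist" ([k1, k2, p1, p2, k3] as OpenCV has them; the pictures are not rectified), "R" (3x3) and "t" (3): a world point X has camera coordinates R X + t. Camera axes: x right, y down, z forward; pixel columns grow to the right and rows downward; lengths in m; the calibration is good to about 2 mm. A picture is of the moment at which its call begins. There is no depth.
A pose or a line that the arm cannot do raises arm.PlanningError and nothing moves.
- arm.finish_job(): hands the job in, once; it reports no verdict.
Readings, each from a call of its own:
- arm.read_clock(): time.
- arm.read_joint_pos(): joint angles.
- arm.read_joint_velocities(): joint speeds.
- arm.read_joint_efforts(): joint torques, N m.
- arm.read_tool_pos(): TCP position.
- arm.read_orientation(): TCP orientation.
- arm.read_wrist_force(): force on the tool from outside, world axes, zero at the start.
- arm.read_wrist_torque(): the same for the moment, N m.
- arm.read_opening(): finger opening in m.
Only numpy, scipy, OpenCV 4.12 (cv2) and the standard library are available. Lean on these libraries where they do the work, as an engineer would, in place of code of your own. Each camera call takes 0.05 s, during which the arm holds its last target.

### The job

Using only the outside of the fingers, push the bare metal angle bracket along its channel until it is fully home against the end stop of the fixture, then push the clamp's lever over past upright so that it snaps down onto the bracket and stays there. Do not lift the bracket, leave the tape roll, the mug and the screwdriver where they are, and finish with the hand clear.

Things in the scene. Friction and masses are not known exactly. Their poses are not given: they have to be found in the camera images.
- fixture: Grey fixture bolted to the bench. Origin on the bench surface; z up; x runs along its channel to the end stop (away from the robot, turned up to 0.65 rad either way), y to the left of x. In its frame, mm (so also below): base plate x -105 to 75, y -65 to 85, top at z = 12; two aluminium rails x -60 to 60, 8 thick, inner faces at y = +-21.5, tops at z = 24.
- stop (a point): Middle of the near face of the dark end stop, at fixture x = 60, y = 0, z = 22 (mm). The stop is 60 wide, its top at z = 34.
- bracket: Loose aluminium angle bracket, 0.1 to 0.21 kg, between the rails: foot 80 long (x), 40 wide, 10 thick; at its -x end an upright flange 8 thick, 40 wide (outer face x = -40 mm), rising to 45 above its underside. Origin: centre of the underside; axes as the fixture's. Starts 25 to 50 mm short of home, slides with under 6 N. Home (foot touching the stop): origin at fixture x = 20, y = 0, z = 12.
- clamp_lever (a joint): Lever angle, rad, about a level hinge along the fixture's x. 0 = open (start), leaning 0.70 back from upright to the fixture's +y, away from the channel; 0.70 = upright, dead centre; then over the channel towards -y; about 2.27 = shut, level, pad on the bracket's foot; 2.31 = end. A spring drives it away from upright both ways: it snaps shut once past 0.70. Takes 2 to 5 N sideways near the tip.
- pivot (a point): The lever's hinge point, fixed on the fixture at fixture x = 25, y = 50, z = 37 mm, left of the channel, between two dark cheeks (together x 9 to 41, y 36 to 64, up to z = 48).
- lever_tip (a point): Centre of the black ball (20 mm diameter) at the end of the steel lever, 75 mm from the hinge. The lever is a flat bar 14 mm wide (along fixture x), 10 thick; on its channel side, 50 mm from the hinge, a stem with a rubber pad reaches 15 mm from the bar's centre line. Open, the ball is at fixture y = 98, z = 94; upright, its top is at z = 122.
- tape: Bystander: cardboard-brown tape roll, 90 mm across, 48 high, lying flat to the left of the fixture. Origin under its centre.
- mug: Bystander: white mug, 80 mm across, 90 high, standing to the left of the fixture. Origin under its centre.
- screwdriver: Bystander: black-handled screwdriver, about 200 mm long, lying along its x to the right of the fixture. Origin under its middle.
Mind the look-alikes: they are no part of the job. Of the things that look like the bracket, the larger one is meant. Of the things that look like the fixture, the smaller one is meant.

How it is judged:
By the outcome, as a careful person would: the job done as asked, in the order asked, and still so for the second after the job is handed in, with the robot touching nothing.
It also fails if it takes over 38 s, if anything falls off the work surface, if the arm or the gripper's body presses on something with over 40 N, if the wrist force passes 120 N, or if a joint passes its speed limit or range.

## Working session

There is one attempt and no reset: what is moved stays moved. The work goes in short steps, each a Python script; the robot and the scene stay as the last script left them, time stands still between calls to the robot, and variables do not carry over. Pictures are saved under pics/ and viewed, and the job is handed in when it is done.

```bash
mkdir -p pics
python3 - <<'E'
from cell import arm
import cv2,numpy as np
for n in ("scene","top"):
    c=arm.capture(n); cv2.imwrite(f"pics/{n}0.png",c["color"]); 
    np.savez(f"{n}.npz",**{k:np.array(v) for k,v in c.items()})
    print(n,c["fx"],c["fy"],c["cx"],c["cy"],c["dist"],-np.array(c["R"]).T@np.array(c["t"]),np.array(c["R"])[2])
print(arm.read_clock())
E
```

```text
scene 398.0979820670527 398.0979820670527 276.5277257171531 210.10604798680356 [-0.03145838  0.          0.          0.          0.        ] [ 0.78452828 -0.64511497  1.10178528] [-0.26765963  0.51998514 -0.81115583]
top 427.29401145717975 427.29401145717975 283.6237588088162 208.89945784759564 [0.00496071 0.         0.         0.         0.        ] [ 0.37760367 -0.02954395  1.1577983 ] [ 0.04675148  0.0301446  -0.9984516 ]
0.1
```

View pics/scene0.png

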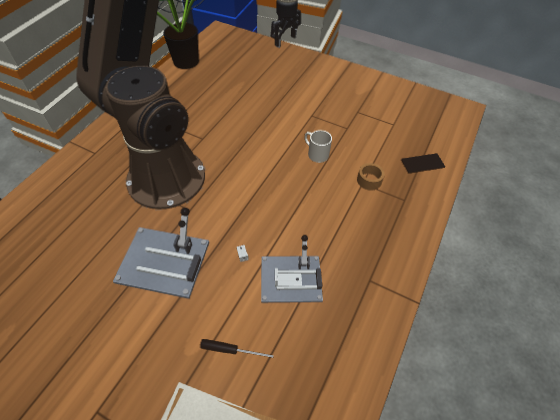

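View pics/top0.png

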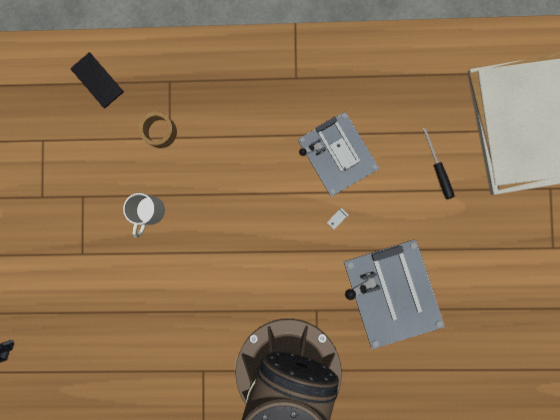

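The scene shows two fixtures. The large empty one is at top (395,295) / scene (163,262). The smaller one, with a bracket in its channel, is at top (338,153) / scene (292,279). There are two bracket-like parts: a small loose one at top (338,219) / scene (242,252), and the larger one in the small fixture at top (343,148). The job is the smaller fixture and the larger bracket, so I'll enlarge those to confirm.

Run:
```python
import cv2,numpy as np
a=cv2.imread("pics/top0.png")[100:240,280:420]; b=cv2.imread("pics/scene0.png")[225:315,225:335]
cv2.imwrite("pics/crop0.png",np.hstack([cv2.resize(a,(400,400),interpolation=cv2.INTER_CUBIC),cv2.resize(b,(400,400*90//110),interpolation=cv2.INTER_CUBIC)[:400] if 0 else cv2.copyMakeBorder(cv2.resize(b,(400,327),interpolation=cv2.INTER_CUBIC),0,73,0,0,0)]))
```

```text
(no output)
```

View pics/crop0.png

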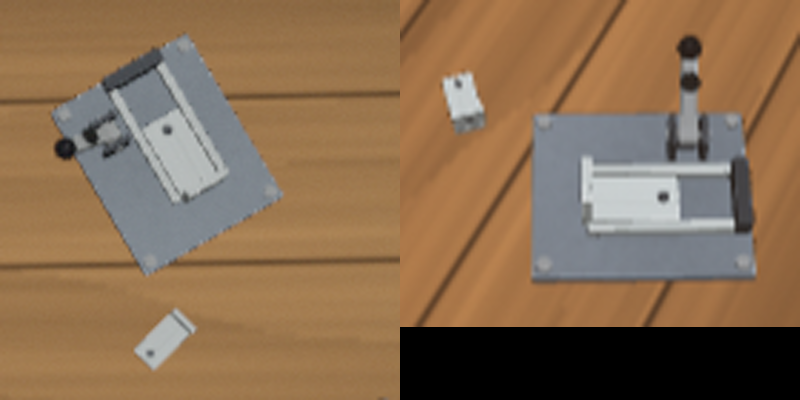

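The crop confirms it: the smaller fixture holds the larger bracket (flange end near, hole in foot), with the lever open to the left. Next I'll measure the plate from its blue-grey mask in both views.

```bash
cat > h.py <<'E'
import cv2,numpy as np
def load(n):
    return {k:v for k,v in np.load(n+".npz").items()}
def ray(c,px):
    K=np.array([[c["fx"],0,c["cx"]],[0,c["fy"],c["cy"]],[0,0,1]],float)
    u=cv2.undistortPoints(np.array(px,float).reshape(-1,1,2),K,c["dist"]).reshape(-1,2)
    d=np.c_[u,np.ones(len(u))]@c["R"]; return -c["R"].T@c["t"],d
def onz(c,px,z):
    o,d=ray(c,px); return o+d*((z-o[2])/d[:,2:3])
def proj(c,X):
    K=np.array([[c["fx"],0,c["cx"]],[0,c["fy"],c["cy"]],[0,0,1]],float)
    return cv2.projectPoints(np.array(X,float).reshape(-1,3),cv2.Rodrigues(c["R"])[0],c["t"],K,c["dist"])[0].reshape(-1,2)
def tri(ca,pa,cb,pb):
    A=[];b=[]
    for c,p in((ca,pa),(cb,pb)):
        o,d=ray(c,[p]);d=d[0]/np.linalg.norm(d[0]);P=np.eye(3)-np.outer(d,d);A.append(P);b.append(P@o)
    x,r,_,_=np.linalg.lstsq(np.vstack(A),np.hstack(b),rcond=None);return x,np.sqrt(r)
E
python3 - <<'E'
from h import *
for n,box in(("top",(105,205,290,390)),("scene",(235,315,250,335))):
    c=load(n);im=c["color"].astype(int);y0,y1,x0,x1=box
    m=((im[...,0]-im[...,2])>3).astype(np.uint8);k=np.zeros_like(m);k[y0:y1,x0:x1]=m[y0:y1,x0:x1]
    k=cv2.morphologyEx(k,cv2.MORPH_CLOSE,np.ones((3,3)))
    cs=max(cv2.findContours(k,0,2)[0],key=cv2.contourArea)
    h=cv2.convexHull(cs).reshape(-1,2)
    W=onz(c,h,.012)
    r=cv2.minAreaRect((W[:,:2]*1000).astype(np.float32))
    print(n,cv2.contourArea(cs),r)
    print(np.round(cv2.boxPoints(r),1), proj(c,np.c_[cv2.boxPoints(r)/1000,np.full(4,.012)]).round(1))
    cv2.imwrite(f"pics/mask_{n}.png",k[y0:y1,x0:x1]*255)
E
```

```text
top 3501.5 ((576.844970703125, -138.45770263671875), (179.1820526123047, 156.42616271972656), 29.800811767578125)
[[ 460.2 -115.1]
 [ 538.  -250.9]
 [ 693.5 -161.8]
 [ 615.7  -26.1]] [[328.3 197.4]
 [378.5 167.6]
 [343.9 111. ]
 [294.1 140.6]]
scene 2348.5 ((582.6107788085938, -147.0232391357422), (175.2913360595703, 149.05355834960938), 29.459718704223633)
[[ 469.6 -125.2]
 [ 543.  -255. ]
 [ 695.6 -168.8]
 [ 622.3  -39. ]] [[262.  256.5]
 [262.  301.7]
 [322.3 300.8]
 [318.2 255.8]]
```

```bash
cat > edge.py <<'E'
from h import *
from scipy.ndimage import map_coordinates
def edge(c,p0,p1,z,span=.009,n=40,ch=None):
    """world line p0->p1 at height z: find (B-R) step offset along left normal, fit line"""
    im=c["color"].astype(float); g=(im[...,0]-im[...,2]) if ch is None else im.mean(2)
    p0,p1=np.array(p0),np.array(p1);d=(p1-p0)/np.linalg.norm(p1-p0);nn=np.array([-d[1],d[0]])
    s=np.arange(-span,span+1e-9,.0005);out=[]
    for f in np.linspace(.1,.9,n):
        q=p0+f*(p1-p0)
        px=proj(c,np.c_[q+s[:,None]*nn,np.full(len(s),z)])
        v=cv2.GaussianBlur(map_coordinates(g,[px[:,1],px[:,0]],order=1).reshape(1,-1),(0,0),2).ravel()
        gr=np.abs(np.gradient(v));i=gr.argmax();
        if gr[i]>.5: out.append(q+s[i]*nn)
    out=np.array(out,np.float32)
    vx,vy,x,y=cv2.fitLine(out,cv2.DIST_HUBER,0,.01,.01).ravel()
    off=(np.array([x,y])-p0)@nn*1000
    return off,np.degrees(np.arctan2(vy,vx)),np.array([x,y]),len(out)
E
python3 - <<'E'
from edge import *
th=np.radians(29.7);X=np.array([np.cos(th),np.sin(th)]);Y=np.array([-X[1],X[0]])
o=np.array([.5805,-.1425])-(-.015*X+.010*Y)
print("o guess",o)
P=lambda x,y:o+x/1000*X+y/1000*Y
for n in("top","scene"):
    c=load(n)
    for nm,a,b in(("-y",(-105,-65),(75,-65)),("+y",(-105,85),(10,85)),("-x",(-105,-65),(-105,85)),("+x",(75,-65),(75,85))):
        print(n,nm,edge(c,P(*a),P(*b),.012))
E
```

```text
o guess [ 0.59848406 -0.14375444]
top -y (np.float64(0.8500035834009595), np.float32(29.118925), array([ 0.60729575, -0.21258013], dtype=float32), 40)
top +y (np.float64(1.5000083111959426), np.float32(29.084204), array([ 0.5172356 , -0.09051581], dtype=float32), 40)
top -x (np.float64(2.5000085431915986), np.float32(-60.335793), array([ 0.50106627, -0.18993355], dtype=float32), 40)
top +x (np.float64(0.7999836498436314), np.float32(-59.505398), array([ 0.656305  , -0.09536511], dtype=float32), 40)
scene -y (np.float64(-5.699988513508492), np.float32(28.844389), array([ 0.63010526, -0.2071104 ], dtype=float32), 40)
scene +y (np.float64(-2.799999516593785), np.float32(28.923107), array([ 0.5152679 , -0.09658848], dtype=float32), 40)
scene -x (np.float64(2.2999703696627996), np.float32(-60.626293), array([ 0.5013925 , -0.19010173], dtype=float32), 40)
scene +x (np.float64(0.7499991564576588), np.float32(-60.662643), array([ 0.6578729 , -0.09801304], dtype=float32), 40)
```

```bash
cat > fx.py <<'E'
import numpy as np
th=np.radians(29.2);X=np.array([np.cos(th),np.sin(th)]);Y=np.array([-X[1],X[0]])
ctr=np.array([.5805,-.1425])-.0016*X-.0008*Y
o=ctr+.015*X-.010*Y
def W(x,y,z): return np.r_[o+x/1000*X+y/1000*Y,z/1000]
def F(p): d=np.array(p)[:2]-o; return np.array([d@X*1000,d@Y*1000])
E
cat > ov.py <<'E'
from h import *; from fx import *
def overlay(names,out,bx=None,boxes=((95,205,285,395),(230,315,250,335))):
    ims=[]
    for n,b in zip(names,boxes):
        c=load(n.split(":")[0]);s=4
        im=cv2.resize(c["color"][b[0]:b[1],b[2]:b[3]],None,fx=s,fy=s,interpolation=cv2.INTER_CUBIC)
        def L(pts,col):
            p=proj(c,[W(*q) for q in pts]);p=((p-[b[2],b[0]]+.5)*s-.5)
            cv2.polylines(im,[p.round().astype(int)],True,col,1)
        L([(-105,-65,12),(75,-65,12),(75,85,12),(-105,85,12)],(0,255,255))
        L([(60,-30,34),(60,30,34)],(0,0,255))
        for y in(-21.5,21.5):L([(-60,y,24),(60,y,24)],(0,255,0))
        L([(25,50,37),(25,98,94)],(255,0,255))
        if bx is not None:
            L([(bx-40,-20,57),(bx-32,-20,57),(bx-32,20,57),(bx-40,20,57)],(255,0,0)); L([(bx+40,-20,22),(bx+40,20,22)],(255,0,0))
        ims.append(im)
    h=max(i.shape[0] for i in ims)
    cv2.imwrite(out,np.hstack([cv2.copyMakeBorder(i,0,h-i.shape[0],0,0,0) for i in ims]))
E
python3 - <<'E'
from ov import *
overlay(("top","scene"),"pics/ov0.png",-18)
E
```

```text
(no output)
```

View pics/ov0.png

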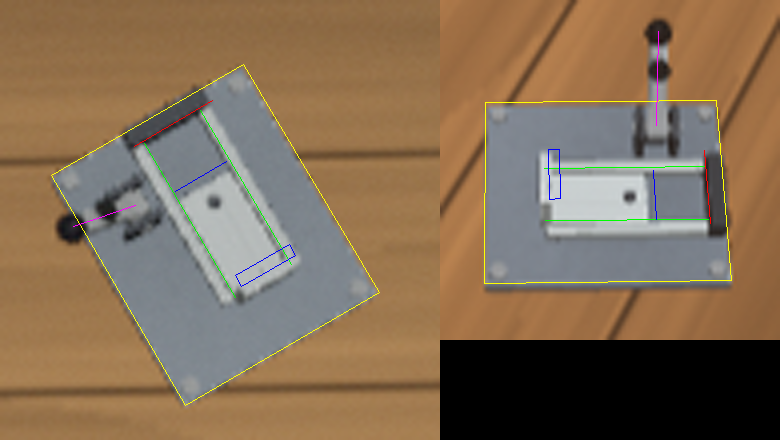

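The overlay matches the plate, rails, stop and lever to within 2–3 mm; the views disagree by about 3 mm in fixture y. The bracket sits near x ≈ -22, about 42 mm short of home, which is within the stated 25–50 mm. I'll push it now with shut fingers, low on the flange.

```bash
cat > rb.py <<'E'
from fx import *
import sys
R=np.column_stack([np.r_[X,0],np.r_[-Y,0],[0,0,-1.]])
E
python3 - <<'E'
from cell import arm
from rb import *
import cv2
for s in(1,-1):
    RR=R*np.array([s,s,1]); print(s,[None if (q:=arm.ik(W(*p),RR)) is None else np.round(q,2) for p in((-88,0,180),(-31,0,19),(25,140,80),(25,45,80))])
arm.grab(20)
arm.goto(W(-88,0,180),R)
arm.move_l(W(-88,0,19),v=.15)
print(arm.read_clock(),F(arm.read_tool_pos()),arm.read_tool_pos(),arm.read_wrist_force(),arm.read_opening())
for n in("scene","top"):
    c=arm.capture(n); np.savez(n+"1.npz",**{k:np.array(v) for k,v in c.items()})
E
python3 -c "
from ov import *
overlay(('top1','scene1'),'pics/ov1.png',-22)"
```

```text
1 [array([-0.4 ,  0.41,  1.87, -0.  ,  0.86,  0.66]), array([-0.33,  0.68,  1.88, -0.  ,  0.58,  0.74]), array([-0.07,  0.55,  1.95, -0.  ,  0.64,  0.99]), array([-0.21,  0.6 ,  1.83, -0.  ,  0.71,  0.86])]
-1 [array([-0.4 ,  0.41,  1.87, -0.  ,  0.86, -2.48]), array([-0.33,  0.68,  1.88, -0.  ,  0.58, -2.41]), array([-0.07,  0.55,  1.95, -0.  ,  0.64, -2.16]), array([-0.21,  0.6 ,  1.83, -0.  ,  0.71, -2.29])]
5.25 [-87.65616136  -0.4308176 ] [ 0.52115922 -0.18853021  0.01969082] [-0.40734091  0.1649079  -0.53513308] -0.00011202529031017125
```

View pics/ov1.png

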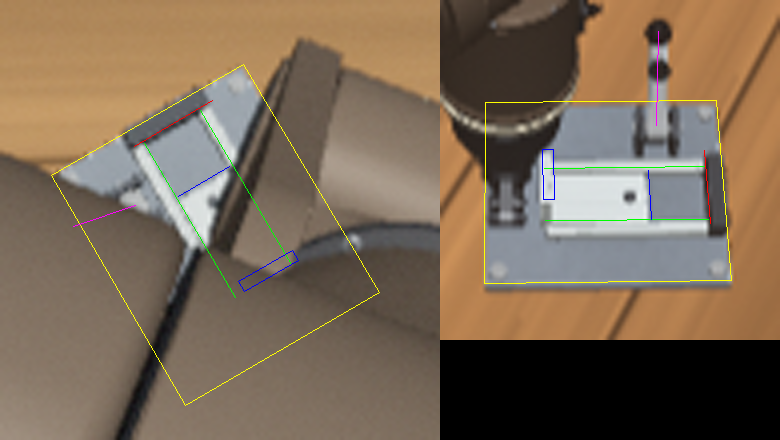

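```bash
python3 -c "
from ov import *
c=load('scene1');b=(265,300,245,305)
im=cv2.resize(c['color'][b[0]:b[1],b[2]:b[3]],None,fx=12,fy=12,interpolation=cv2.INTER_CUBIC)
for q in [(-88,0,19),(-88,-14.5,19),(-88,14.5,19),(-77,-14.5,19),(-99,-14.5,19),(-60,-21.5,24),(-60,21.5,24),(-60,-29.5,24),(-60,29.5,24)]:
  p=((proj(c,[W(*q)])[0]-[b[2],b[0]]+.5)*12).astype(int);cv2.circle(im,tuple(map(int,p)),3,(0,0,255),-1)
cv2.imwrite('pics/z1.png',im)"
```

```text
(no output)
```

View pics/z1.png

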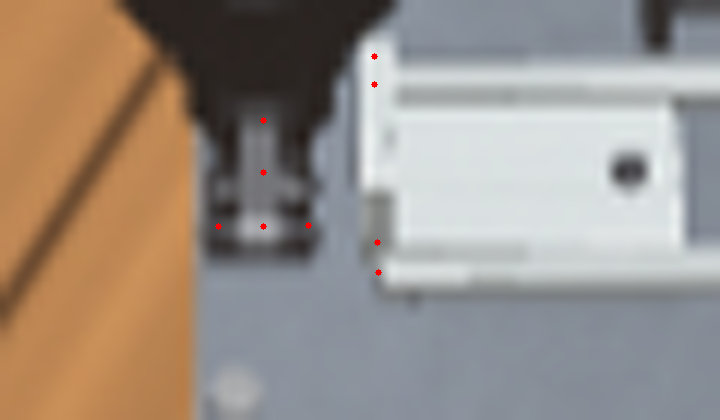

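The view shows the fingers centred behind the flange but close to the rail's width. I'll push just above the rail tops (z 26.5 mm), where catching a rail isn't possible, slowly and with a force threshold.

```bash
python3 - <<'E'
from cell import arm
from rb import *
arm.move_l(W(-88,1,26.5),v=.1)
print(arm.read_wrist_force())
for i in range(4):
    hit=arm.move_l(W(-22,1,26.5),v=.04,threshold=8)
    p=arm.read_tool_pos(); print(hit,F(p).round(1),p[2].round(4),np.round(arm.read_wrist_force(),1),round(arm.read_clock(),2))
    if hit and F(p)[0]>-40 or not hit: break
for n in("scene","top"):
    c=arm.capture(n); np.savez(n+"2.npz",**{k:np.array(v) for k,v in c.items()})
E
python3 -c "
from ov import *
overlay(('top2','scene2'),'pics/ov2.png',20)"
```

```text
[ 0.22315477 -0.52155664 -0.53678699]
True [-30.6   1.6] 0.0261 [-1.  -0.6  1.5] 6.9
```

View pics/ov2.png

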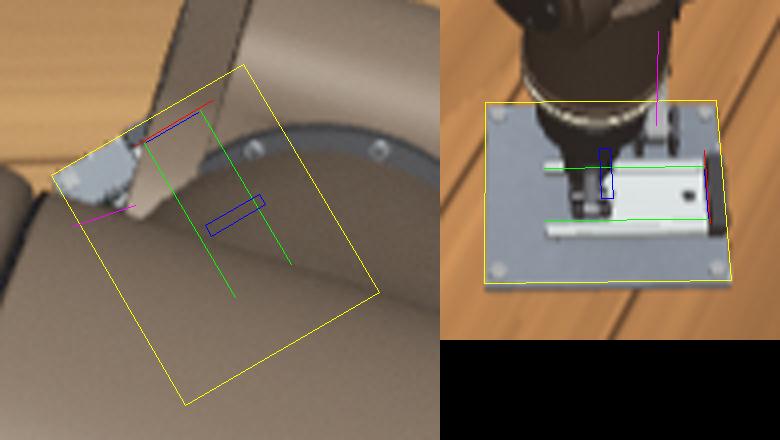

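The push stopped at fixture x = -30.6 (home predicts about -31), and the scene shows the foot against the stop at (707,190). I'll repeat the push to confirm, then retract and look.

```bash
python3 - <<'E'
from cell import arm
from rb import *
hit=arm.move_l(W(-22,1,26.5),v=.03,threshold=8)
print(hit,F(arm.read_tool_pos()).round(1),np.round(arm.read_wrist_force(),1))
arm.move_l(W(-60,1,26.5),v=.1)
arm.move_l(W(-60,1,190),v=.2)
arm.goto(W(25,145,190),R)
arm.move_l(W(25,145,84),v=.15)
print(arm.read_clock(),F(arm.read_tool_pos()))
for n in("scene","top"):
    c=arm.capture(n); np.savez(n+"3.npz",**{k:np.array(v) for k,v in c.items()})
E
python3 -c "
from ov import *
overlay(('top3','scene3'),'pics/ov3.png',20,((95,205,285,395),(210,315,250,335)))"
```

```text
True [-30.7   2.3] [-2.8 -1.5  1.6]
10.1833 [ 25.18371791 144.4091501 ]
```

View pics/ov3.png

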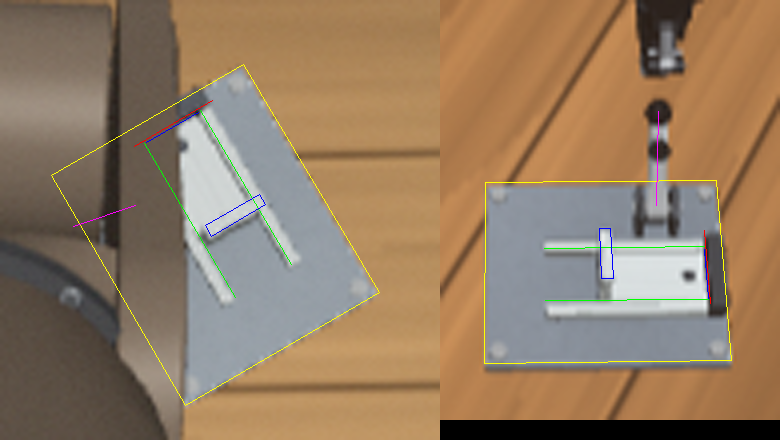

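The bracket is seated with no gap at the stop (scene crop x≈707), and the fingers at (660,65) are in line with the ball at (658,112). Now the lever push towards -y.

```bash
python3 - <<'E'
from cell import arm
from rb import *
for y in (110,85,65,50):
    hit=arm.move_l(W(25,y,84),v=.09,threshold=25)
    print(hit,F(arm.read_tool_pos()).round(1),np.round(arm.read_wrist_force(),1),round(arm.read_clock(),2))
    if hit: break
for n in("scene","top"):
    c=arm.capture(n); np.savez(n+"4.npz",**{k:np.array(v) for k,v in c.items()})
E
python3 -c "
from ov import *
overlay(('top4','scene4'),'pics/ov4.png',20,((95,205,285,395),(210,315,250,335)))"
```

```text
True [ 25.  119.5] [-5.8 19.  17.1] 10.63
```

View pics/ov4.png

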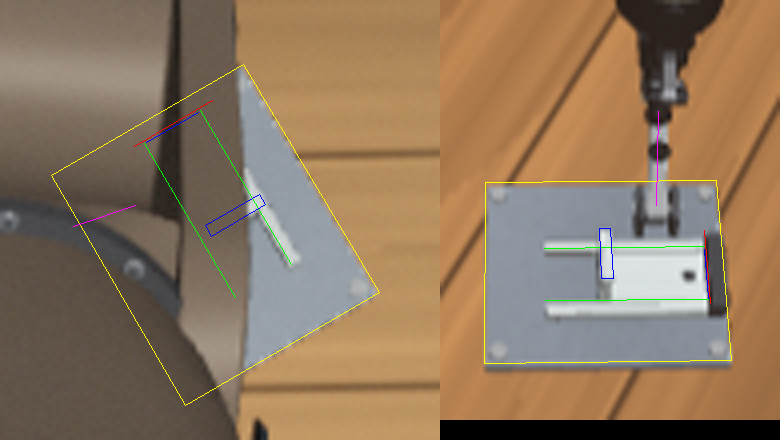

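Contact with the ball came at y = 119.5; the impact tripped the threshold. I'll check the resting force, then follow the ball's arc more slowly.

```bash
python3 - <<'E'
from cell import arm
from rb import *
arm.dwell(.2); print(np.round(arm.read_wrist_force(),1),F(arm.read_tool_pos()).round(1))
for a in (.2,.4,.55,.7,.85,1.0):
    y=50+75*np.sin(.7-a)+21.5; z=37+75*np.cos(.7-a)-12
    hit=arm.move_l(W(25,y,z),v=.05,threshold=25)
    p=arm.read_tool_pos();print(a,hit,F(p).round(1),p[2].round(4),np.round(arm.read_wrist_force(),1),round(arm.read_clock(),2))
    if hit: break
for n in("scene","top"):
    c=arm.capture(n); np.savez(n+"5.npz",**{k:np.array(v) for k,v in c.items()})
E
python3 -c "
from ov import *
overlay(('top5','scene5'),'pics/ov5.png',20,((95,205,285,395),(210,315,250,335)))"
```

```text
[-5.3 15.6 13.6] [ 24.9 120.2]
0.2 True [ 25.2 113.1] 0.0894 [0.6 2.6 0.9] 11.2
```

View pics/ov5.png

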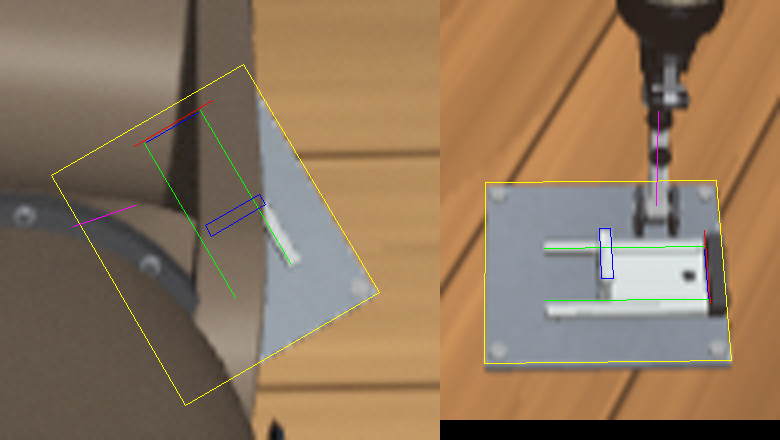

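Moving along the arc keeps the force low. The threshold tripped because the force fell from 20 N to 3 N. Continuing.

```bash
python3 - <<'E'
from cell import arm
from rb import *
for a in (.2,.35,.5,.6,.7,.8,.9,1.0):
    y=50+75*np.sin(.7-a)+21.5; z=37+75*np.cos(.7-a)-12
    hit=arm.move_l(W(25,y,z),v=.05,threshold=22)
    p=arm.read_tool_pos();print(a,hit,F(p).round(1),p[2].round(4),np.round(arm.read_wrist_force(),1),round(arm.read_clock(),2))
    if hit: break
for n in("scene","top"):
    c=arm.capture(n); np.savez(n+"6.npz",**{k:np.array(v) for k,v in c.items()})
E
python3 -c "
from ov import *
overlay(('top6','scene6'),'pics/ov6.png',20,((95,205,285,395),(210,315,250,335)))"
```

```text
0.2 False [ 24.9 107.2] 0.0908 [-1.3  2.1  0.8] 11.62
0.35 False [25.  97.1] 0.0954 [-0.1  2.2  0.8] 11.99
0.5 False [25.1 85.9] 0.0986 [0.4 1.4 0. ] 12.37
0.6 False [25.1 78.5] 0.0997 [ 0.5  0.2 -0.5] 12.67
0.7 False [25.  71.1] 0.1 [-0.1  0.8 -0.3] 12.97
0.8 False [25.  63.6] 0.0996 [-0.6 -0.3  0.6] 13.27
0.9 False [25.  56.3] 0.0984 [ 0.3  0.7 -0.3] 13.57
1.0 False [24.9 49. ] 0.0965 [ 0.7 -0.2  0. ] 13.87
```

View pics/ov6.png

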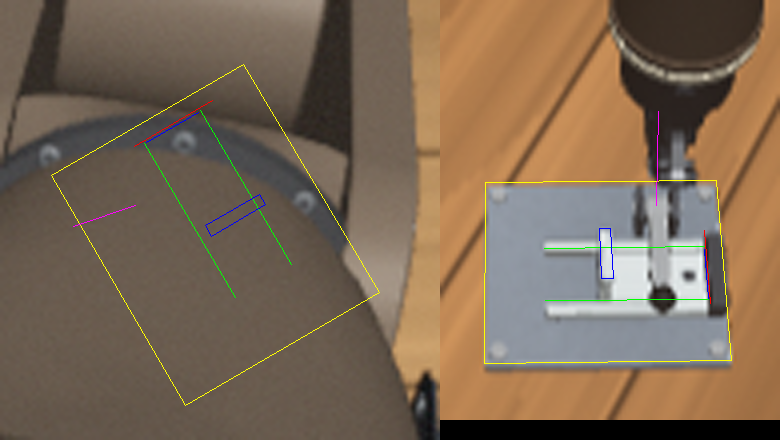

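The lever has snapped over: the ball is at crop (662,298), over the channel on the foot. I'll back off, raise clear and check.

```bash
python3 - <<'E'
from cell import arm
from rb import *
arm.move_l(W(25,80,130),v=.15)
arm.move_l(W(25,80,230),v=.2)
arm.goto(W(-60,290,250),R)
print(arm.read_clock(),np.round(arm.read_wrist_force(),1))
for n in("scene","top"):
    c=arm.capture(n); np.savez(n+"7.npz",**{k:np.array(v) for k,v in c.items()}); cv=__import__("cv2"); cv.imwrite(f"pics/{n}7.png",c["color"])
E
python3 -c "
from ov import *
overlay(('top7','scene7'),'pics/ov7.png',20,((95,205,285,395),(210,315,250,335)))
for n in('top','scene'):
  a,b=load(n)['color'].astype(int),load(n+'7')['color'].astype(int)
  bx={'top':dict(tape=(105,155,135,180),mug=(190,240,120,170),sd=(125,205,418,460)),'scene':dict(tape=(160,192,353,388),mug=(125,165,300,335),sd=(335,362,195,275))}[n]
  for k,(r0,r1,c0,c1) in bx.items(): print(n,k,np.abs(a-b)[r0:r1,c0:c1].mean().round(2))
b=load('scene7')['color'].max(2)[260:300,285:318]
"
```

```text
15.975 [0.8 0.1 0.2]
top tape 10.58
top mug 37.6
top sd 10.85
scene tape 3.25
scene mug 3.38
scene sd 3.41
```

View pics/ov7.png

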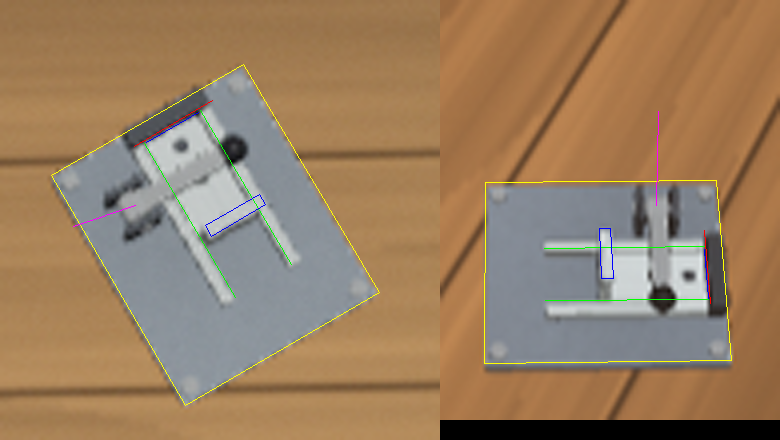

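View pics/scene7.png

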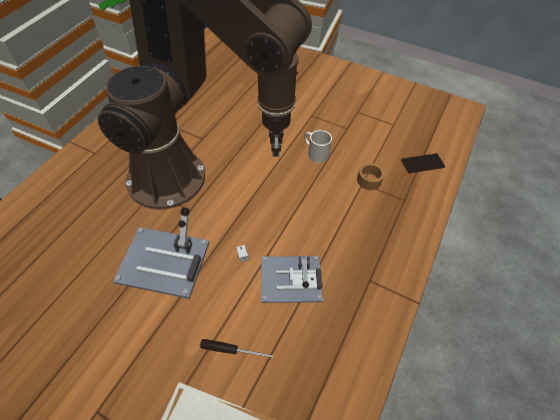

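```bash
python3 -c "
from h import *; from fx import *
a,b=load('top7'),load('scene7')
x,r=tri(a,(343.2,132),b,(305.2,284.2));print(F(x),x[2],r)
A,B=load('top')['color'],a['color']
for n,(r0,r1,c0,c1) in dict(tape=(100,160,130,185),sd=(125,205,418,460)).items():
  g=lambda I:cv2.cvtColor(I[r0:r1,c0:c1],cv2.COLOR_BGR2GRAY).astype(np.float64)
  print(n,cv2.phaseCorrelate(g(A),g(B)),g(A).mean(),g(B).mean())
for n,(r0,r1,c0,c1) in dict(mug=(125,165,300,335),tape=(155,195,350,392),sd=(335,362,195,275)).items():
  g=lambda I:cv2.cvtColor(I[r0:r1,c0:c1],cv2.COLOR_BGR2GRAY).astype(np.float64)
  print('scene',n,cv2.phaseCorrelate(g(load('scene')['color']),g(b['color'])))
"
```

```text
[ 24.67689814 -25.77107122] 0.03443564838308769 [0.00075611]
tape ((0.02232562422633322, -0.011314691883782757), 1.0045097546100084) 111.72060606060606 123.03818181818181
sd ((0.5011560705623168, 0.025937554266945995), 0.9781660471915646) 114.92470238095238 126.26369047619048
scene mug ((-0.0023978477430901535, -0.008256176364618284), 0.9947241784883406)
scene tape ((0.4786754241004232, 0.026280954244274568), 0.9985397612654985)
scene sd ((0.0019913550142902636, 0.515016564754438), 1.0094599595217493)
```

View pics/top7.png

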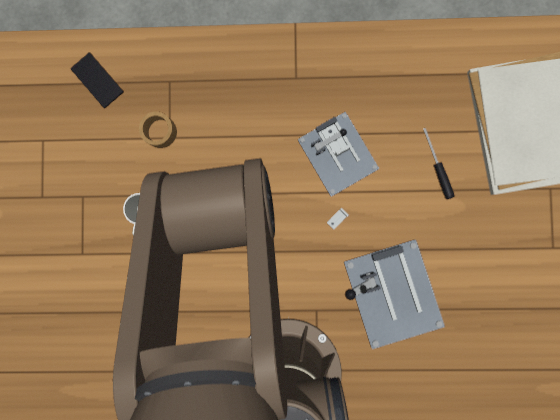

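The ball triangulates to fixture (24.7, -25.8, 34) mm, against about (25, -25, 37) for shut. The tape (157,129), mug (scene 319,146) and screwdriver (438,165) have not moved; the 0.5 px readings come from odd-sized crops. Handing in.

```bash
python3 -c "
from cell import arm
arm.finish_job(); print(arm.read_clock())"
```

```text
the job is handed in; nothing more can be done
the job is handed in; nothing more can be done
```

The bracket is home against the end stop, the clamp lever is shut on it, and I handed the job in at about 16 s on the robot's clock with the hand well clear. `finish_job` reports no verdict.

- **Bracket:** I pushed it about 42 mm with the sides of the shut fingers. Two pushes stopped at the same place, with the TCP at fixture x = -30.6 and then -30.7 mm (home predicts about -31). Both views show no gap at the stop.
- **Lever:** I pushed the ball along its arc past upright with the outside of a finger, and it snapped shut. The ball triangulates to fixture (24.7, -25.8, 34) mm, against an expected (25, -25, 37).
- **Bystanders:** the tape and screwdriver show no movement in either view. The mug shows none in the scene view, but the arm partly hid it in the last top picture.

**Checks that disagreed:**
- The two cameras differed by about 3–4 mm in fixture y. I kept clear of the rails by pushing just above their tops.
- First contact with the lever was harder than planned and passed the 25 N threshold. It still read about 20–25 N at rest, then fell to 1–3 N once I followed the arc.
- A later threshold stop was only that force dropping away.

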